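# Seat the tube-lens barrel in the V-block and hold it down

## Task

The retaining ring of the microscope's tube lens is to be tightened: first move the knob-headed stop pin from the tool block to the hole at the end of the V-block, push or drop it fully home and let go of it. Then gently lay the lens barrel in the V with its flat rear face up against the pin and its narrow nose pointing away from it, and press it down firmly (about 10 N) onto both faces of the V. Finish while you are still holding it pressed there, and leave everything else on the bench where it is.

Things in the scene. Friction and masses are not known exactly. Their poses are not given: they have to be found in the camera images.
- vblock: Dark steel V-block, fixed, base 117 x 84 mm (x -49 to 68). Origin on the bench under the V's middle; x along the V to the stop-pin block, z up. 90-degree V, 60 mm long, opening up; its face plates end 50 mm above the bench, 23 mm either side; cheeks 44 mm high reach out to 38 mm, so fingers beside a seated barrel may go down to 46 mm. Stop-pin block at x 38 to 68, 34 mm high.
- flank_a: Bright ground face plate of the V on the V-block's +y side, 60 x 21 x 8 mm, sloping 45 degrees; origin at the plate's centre. Fixed to the V-block, rigid. Friction is high: a barrel forced down off-centre or slantwise bears mostly on one face; let go, it settles onto both by its own weight.
- flank_b: The same face plate on the V-block's -y side.
- v_seat (a point): Point 62 mm above the bench over the V-block's origin: the barrel's axis passes through here, along the V-block's x, when the barrel lies on both faces; with its rear face on the pin the barrel's origin is here too.
- pin_hole (a point): Centre of the mouth of the stop-pin hole in the top of the stop-pin block: 50 mm along +x and 16 mm along +y of the V-block, 34 mm above the bench. Hole 11.2 mm wide, chamfered 2 mm, 30 mm deep, blind.
- pin_hole_floor (a point): Centre of that hole's floor, 4 mm above the bench.
- barrel: Black metal lens barrel lying on its side, 90 mm long, about 280 g: body 50 mm in diameter and 78 mm long, and a narrower nose (38 mm diameter, 12 mm long) with the retaining ring. Origin on the axis, 45 mm from either end; x along the axis to the flat rear face (nose at -x). At the start it lies level on the lens rest, axis 34.6 mm above the bench.
- barrel_rear (a point): Centre of the barrel's flat rear face (50 mm in diameter), 45 mm along +x of its origin. The pin, standing home, touches this face 16 mm beside the axis.
- lens_rest: White plate 110 x 74 x 6 mm with two rubber rods (12 mm thick, 14 mm high, 16 mm either side of the middle, along x) between which the barrel lies along x; fixed. Origin under its centre.
- stop_pin: Steel stop pin standing upright in the tool block: shank 10 mm diameter, 80 mm long, with a chamfered foot, and above it a knurled round knob, 16 mm diameter, 16 mm high; 96 mm in all, 75 g. Origin at the centre of its foot, z up along the pin. Its foot is 4 mm above the bench at the start, and again when home in the V-block's hole.
- stop_pin_foot (a point): Centre of the stop pin's foot (its origin).
- stop_pin_head (a point): Centre of the stop pin's knob, 88 mm above its foot: where to grip it.
- pin_rack: Aluminium tool block 140 x 46 x 36 mm, fixed; origin under its centre, x along its length. Three holes (11.5 mm wide, 32 mm deep) at x = -46, 0 and +46 mm hold the stop pin, a dowel and a driver in any order.
- dowel: Plain headless steel dowel, 10 mm diameter, 60 mm long, standing in the tool block; bystander. Origin at its foot.
- driver: Hex driver with a black handle (19 mm diameter, 52 mm high), 96 mm long, standing handle up in the tool block; bystander. Origin at its foot.
- eyepiece: Black eyepiece standing on the bench, 36 mm diameter, 48 mm high; bystander. Origin under its centre.
- lens_cell: Dark ring, 58 mm diameter, 16 mm high, lying flat; bystander. Origin under its centre.
- lens_spanner: Flat steel lens spanner with two arms, 140 mm long and 80 mm wide, 18 mm high; bystander. Origin under it.
- petri_dish: Clear petri dish, 93 mm diameter, 16 mm high; bystander. Origin under its centre.
- reagent_bottle: Amber bottle, 56 mm diameter, 115 mm high; bystander. Origin under its centre.
- cell_jar: Glass jar with a metal lid, 60 mm diameter, 60 mm high; bystander. Origin under its centre.
There are look-alikes about, which are no part of the job. Leave any green look-alike of the barrel alone.

How it is judged:
On the way, in this order (a step that is already met when the one before it is completed fails the run):
1. the stop pin stands home in the V-block's hole, let go, before the barrel is laid in the V (horizontal distance between stop_pin_foot and pin_hole_floor below 0.004 m and z of stop_pin_foot in the frame of vblock below 0.008 m and angle between stop_pin's own z axis and vertical below 0.12 rad and contact force between the fingers and stop_pin below 0.1 N and contact force between barrel and vblock below 0.05 N), for 0.2 s.
2. the barrel lies on both faces of the V (angle between the x axis of barrel and the x axis of vblock, either way round below 0.05 rad and z of barrel in the frame of vblock between 0.06 and 0.064 m and y of barrel in the frame of vblock between -0.002 and 0.002 m and contact force between barrel and flank_a above 0.5 N and contact force between barrel and flank_b above 0.5 N), for 0.1 s.
At the end, for the whole second after the job is handed in: Stop pin home in the hole (within 4 mm, 7 degrees), untouched. Barrel in the V within 2 mm and 3 degrees, nose away from the pin, rear face at the pin (3 mm short to 4 mm past), at rest, fingers holding it with 3 to 30 N on each face. Bystanders within 30 mm of their starts (horizontal distance between stop_pin_foot and pin_hole_floor below 0.004 m and z of stop_pin_foot in the frame of vblock below 0.008 m and angle between stop_pin's own z axis and vertical below 0.12 rad and contact force between the fingers and stop_pin below 0.1 N and angle between the x axis of barrel and the x axis of vblock, either way round below 0.05 rad and z of barrel in the frame of vblock between 0.06 and 0.064 m and y of barrel in the frame of vblock between -0.002 and 0.002 m and x of barrel_rear in the frame of vblock between 0.042 and 0.049 m and contact force between barrel and flank_a between 3 and 30 N and contact force between barrel and flank_b between 3 and 30 N and contact force between the fingers and barrel above 2 N and linear speed of barrel below 0.02 m/s and distance of each of eyepiece, lens_cell, lens_spanner, petri_dish, reagent_bottle, cell_jar, dowel, driver from where it was at the start of the episode below 0.03 m); the arm keeps its last pose, push and grip.
It fails at once if a bystander is moved by more than 30 mm (distance of any of eyepiece, lens_cell, lens_spanner, petri_dish, reagent_bottle, cell_jar, dowel, driver from where it was at the start of the episode above 0.03 m).
It fails at once if the barrel is slammed or forced onto a face of the V with more than 60 N (contact force between barrel and flank_a above 60 N or contact force between barrel and flank_b above 60 N).
It also fails if it takes over 70 s, if anything falls off the work surface, if the arm or the gripper's body presses on something with over 40 N, if the wrist force passes 120 N, or if a joint passes its speed limit or range.

## Robot

A 6-joint arm with a two-finger parallel gripper is mounted at the origin on the work surface. World frame = base frame: x ahead of the robot, y to its left, z up, the work surface at z = 0. Lengths are in m, angles in rad, forces in N, time in s.
With the tool pointing down it reaches from about 0.35 to 0.85 m from the base axis. Payload 8.1 kg.
Tool frame: the origin (TCP) lies at the very end of the fingers, on their centre line; the grasp point (between the pads) lies 19 mm behind it; z points along the fingers, y is the line along which they close (so a half turn about z gives the same grasp; the last joint's range is limited). The gripper opens to 93 mm and grips with 3 to 60 N. Pads are 15 mm wide; open, the fingers measure 128 mm over their backs; the gripper's body (75 mm by 188 mm) begins 65 mm behind the grasp point.
Start: joints at [1.141, 0.13, 1.488, -0, 1.523, -0.085], TCP at [0.203, 0.565, 0.219] pointing down, gripper open.
Joint ranges: [-2.96, 2.96], [-0.89, 2.26], [0.02, 2.5], [-1.34, 4.48], [0, 2.73], [-2.66, 2.66]. Speed limits (rad/s): [2.39, 2.39, 2.79, 3.14, 3.14, 3.14].

## Interface

Orientations are given as a rotation vector (axis times angle).
In Python, from plant import monitor, eyes, ticket gives the robot as it stands.
- The arm moves only by the tool arm_command, never from a script. Its argument "deltas" is a list that holds one entry, the list of rows, each a list of 6 numbers: the shift along the world's x, y, z in cm, then the turn, a rotation vector about the world's x, y, z in degrees. In form: [[[tx, ty, tz, rx, ry, rz], ...]]. A call has 1 to 12 rows; each row shifts and turns the commanded pose from where the row before left it; what a row does not reach is not made up. A row lasts 1/12 s, in which the tool goes at most 41.7 mm and 7.16 degrees, less where a joint would pass 70% of its speed; a pose out of reach is approached as far as the arm can. A call is refused whole if a number of a shift passes 4.17 or a number of a turn 7.16, either way. A call with a gripper value outside its range is refused whole. "gripper" is the opening, from -1 (shut) to 1 (fully open), set as the call begins (left out, the last holds). The fingers move at their own pace and stop on an object; "squeeze" is the grip in N (left out, the last holds). Time passes only in rows, so rows that do not move let the fingers close. It gives the time, the measured TCP pose, the force, the opening and the grip force at its end, in the units of the state.
- monitor.read_state(): the state, without advancing time (a new reading comes with each control period).
- eyes.read_camera(name): name is "side" or "top"; returns the picture (384x512x3 uint8, blue, green, red); there is no depth.
- eyes.camera_model(name): a dict with "fx", "fy", "cx", "cy" (pixels), "k1" (the pictures are not rectified: a ray, as slopes to the right and down, at radius r is drawn at 1 + k1 r^2 times it, then the intrinsics apply), "rvec" (rotation vector, rad) and "tvec" (3), from world to camera coordinates, as OpenCV has them. Camera axes: x right, y down, z forward; pixel columns grow to the right and rows downward; lengths in m; the calibration is good to about 2 mm. A picture is of the moment at which its call begins. camera_model takes no time and is no camera call.
- ticket.close_job(): hands the job in; it is judged then, once.
The state is a dict: "t": time; "q": joint angles; "dq": joint speeds; "joint_torque": joint torques, N m; "tool_pos": TCP position; "orientation": TCP orientation; "force": force on the tool from outside, world axes, zero at the start; "wrist_torque": the same for the moment, N m; "opening": finger opening in m; "gripper_force": force on a finger pad.
Only numpy, scipy, OpenCV 4.12 (cv2) and the standard library are available. Lean on these libraries where they do the work, as an engineer would, in place of code of your own. Each camera call takes 0.05 s, during which the arm holds its last target. There are 200 camera calls.

## Working session

There is one attempt and no reset: what is moved stays moved. The work goes in short steps, Python scripts to look and compute and a tool call to move; the robot and the scene stay as the last step left them, time stands still between calls to the robot, and variables do not carry over. Pictures are saved under pics/ and viewed, at most 11 in all, crops included, and the job is handed in when it is done.

Besides the shell and the picture viewer there is one more tool, called after "Emit:" as name(argument=value, ...) on one line, values as JSON. arm_command: Moves the arm, as the interface text tells. Its arguments: {"type":"object","properties":{"deltas":{"type":"array"},"gripper":{"type":"number"},"squeeze":{"type":"number"}},"required":["deltas"]}

```bash
mkdir -p pics; cat > h.py <<'E'
import numpy as np, cv2
from plant import monitor, eyes, ticket
def cam(n):
    m=eyes.camera_model(n); R=cv2.Rodrigues(np.array(m["rvec"],float))[0]; t=np.array(m["tvec"],float).ravel(); return m,R,t
def ray(n,u,v):
    m,R,t=cam(n); d=np.array([(u-m["cx"])/m["fx"],(v-m["cy"])/m["fy"]]); s=d.copy()
    for _ in range(30): s=d/(1+m["k1"]*(s@s))
    return -R.T@t, R.T@np.array([s[0],s[1],1])
def onz(n,u,v,z):
    o,d=ray(n,u,v); return o+d*(z-o[2])/d[2]
def proj(n,p):
    m,R,t=cam(n); c=R@np.array(p)+t; s=c[:2]/c[2]; s=s*(1+m["k1"]*(s@s)); return np.array([m["fx"]*s[0]+m["cx"],m["fy"]*s[1]+m["cy"]])
def tri(a,b):
    A=0;B=0
    for n,u,v in (a,b):
        o,d=ray(n,u,v); d/=np.linalg.norm(d); P=np.eye(3)-np.outer(d,d); A=A+P; B=B+P@o
    return np.linalg.solve(A,B)
E
python3 - <<'E'
from h import *
for n in("top","side"):
    im=eyes.read_camera(n); cv2.imwrite(f"pics/{n}0.png",im); cv2.imwrite(f"pics/{n}0v.png",cv2.resize(im,(800,600),interpolation=cv2.INTER_CUBIC))
    m,R,t=cam(n); print(n,m,-R.T@t)
print(monitor.read_state())
E
```

```text
top {'fx': 377.45258434685576, 'fy': 377.45258434685576, 'cx': 249.8413183922224, 'cy': 192.28628757775343, 'k1': 0.010941061985160414, 'rvec': array([ 2.13991382, -2.11032858,  0.19872351]), 'tvec': array([0.03211519, 0.55140543, 1.03841407])} [0.35055586 0.04007048 1.12200181]
side {'fx': 353.9014707630528, 'fy': 353.9014707630528, 'cx': 256.69815017767746, 'cy': 187.89806912482183, 'k1': -0.00035716813080857257, 'rvec': array([ 2.28184602, -0.6739178 ,  0.28444027]), 'tvec': array([-0.44369782,  0.30977612,  0.75300551])} [ 0.19965405 -0.49947529  0.75532045]
{'t': 0.1, 'q': array([ 1.14059618e+00,  1.31088960e-01,  1.48917844e+00,  2.82518688e-06,
        1.52300356e+00, -8.54162603e-02]), 'dq': array([-0.0003499 , -0.00158652, -0.00272131, -0.00159513, -0.00044594,
        0.00083727]), 'joint_torque': array([ 5.06794258e-04, -5.61346972e+01, -4.93093872e+01,  7.70908361e-02,
        2.91977380e-02, -9.21801438e-05]), 'tool_pos': array([0.20256558, 0.56421963, 0.21768594]), 'orientation': array([-5.38832854e-01, -3.09460038e+00,  2.54766788e-03]), 'force': array([0.10563852, 0.27541753, 0.43918611]), 'wrist_torque': array([-0.00372333, -0.01463013,  0.00908332]), 'gripper_force': 0.0, 'opening': 0.09261831222129939}
```

View pics/top0v.png

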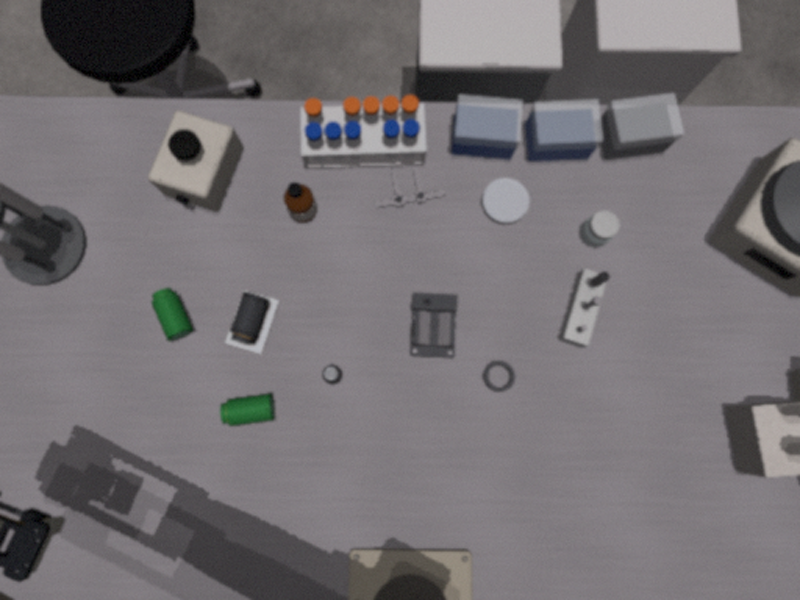

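View pics/side0v.png

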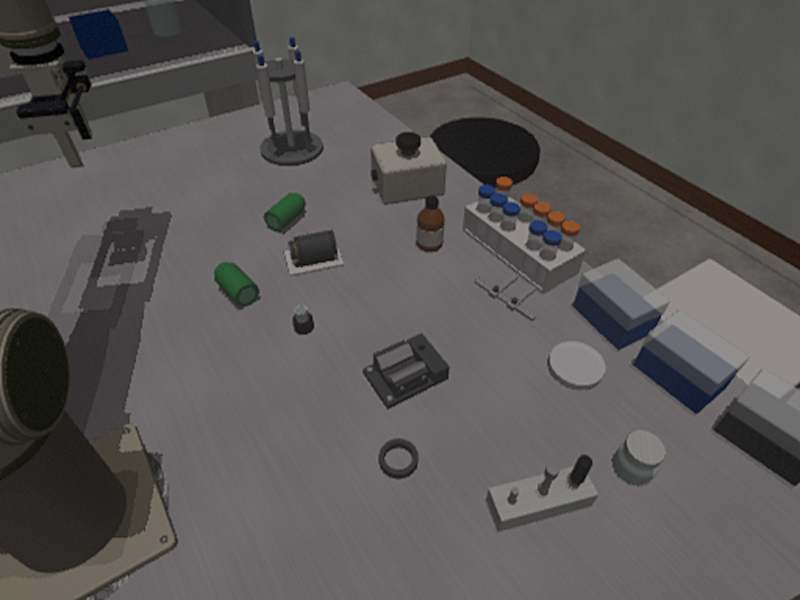

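The tool block holds three standing tools, positions in the 800 px top view:
- (598,279): black and thick, so the driver.
- (590,301): a grey shank with a knob on top, which fits the stop pin.
- (580,328): short and headless, so the dowel.

The barrel is the black one at (250,318) on the white plate. The green cylinders at (171,314) and (247,409) are the look-alikes. I'll confirm in enlarged crops.

```bash
python3 - <<'E'
from h import *
t=cv2.imread("pics/top0.png"); s=cv2.imread("pics/side0.png")
def crop(im,u,v,w=50,h=50): 
    c=im[v-h//2:v+h//2,u-w//2:u+w//2]; return cv2.resize(cv2.convertScaleAbs(c,alpha=1.5),(w*6//1*266//300,h*6*266//300),interpolation=cv2.INTER_CUBIC)
a=np.hstack([crop(t,160,206),crop(t,277,208),crop(t,375,196)])
b=np.hstack([crop(s,201,160),crop(s,260,236),crop(s,347,314)])
g=cv2.resize(np.vstack([a,b]),(798,532)); cv2.imwrite("pics/crops.png",g)
E
```

```text
(no output)
```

View pics/crops.png

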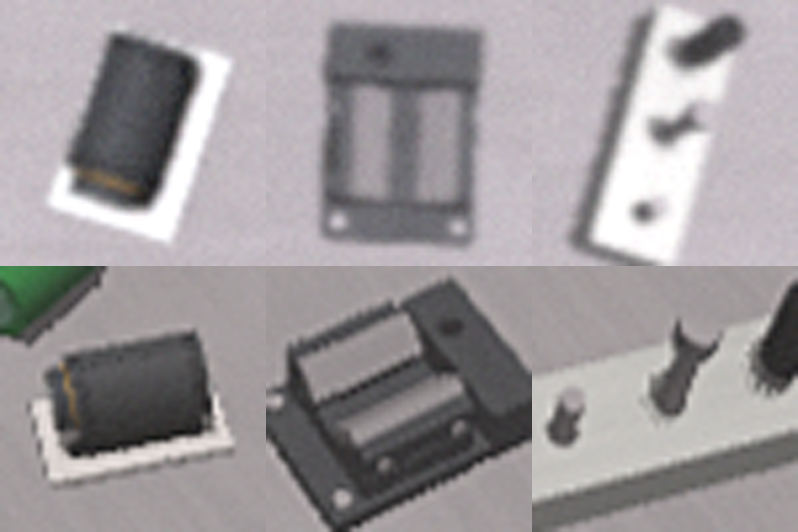

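The crops confirm it. The middle tool in the tool block has a thin shank with a light knob, so it is the pin. The one nearest the robot is the headless dowel, and the far black one is the driver. The barrel's nose with its orange ring points toward the robot (−x), and the V-block's hole is on its far-left side. Next I'll measure.

```bash
python3 - <<'E'
from h import *
np.set_printoptions(precision=4,suppress=True)
t=cv2.imread("pics/top0.png"); s=cv2.imread("pics/side0.png")
K=6
def up(im,u,v,w):
    c=im[v-w:v+w,u-w:u+w]; return cv2.resize(c,None,fx=K,fy=K,interpolation=cv2.INTER_CUBIC), (u-w,v-w)
def full(p,o): return np.array([(p[0]+.5)/K-.5+o[0],(p[1]+.5)/K-.5+o[1]])
def big(m):
    c,_=cv2.findContours(m.astype(np.uint8),0,1); return sorted(c,key=cv2.contourArea)[::-1]
def rect(c,o,z,n="top"):
    P=np.array([onz(n,*full(p,o),z)[:2] for p in c.reshape(-1,2)],np.float32)
    r=cv2.minAreaRect(P); b=cv2.boxPoints(r); e=[b[1]-b[0],b[2]-b[1]]; e=max(e,key=np.linalg.norm)
    a=np.degrees(np.arctan2(e[1],e[0])); a=(a+90)%180-90
    return np.array(r[0]),np.array(r[1]),a
c,o=up(t,375,196,32); g=c.min(2); print("rack med",np.median(g)); 
for th in (165,180,195):
    print("rack",th,rect(cv2.convexHull(big(g>th)[0]),o,.036))
c,o=up(t,160,206,28); g=c.min(2)
for th in (165,180,195):
    k=[x for x in big(g>th)]; print("rest",rect(cv2.convexHull(np.vstack([x for x in k if cv2.contourArea(x)>300])),o,.006))
g=c.max(2)
for th in (70,85,100): print("barrel",rect(cv2.convexHull(big(g<th)[0]),o,.0346))
c,o=up(t,277,208,30); g=c.max(2); print(np.percentile(g,[5,25,50,75,95]))
for th in (95,105): 
    b=big(g<th)[0]; print("vb",rect(cv2.convexHull(b),o,.02))
    m=np.zeros(g.shape,np.uint8); cv2.drawContours(m,[b],-1,1,-1); 
    for x in big((m>0)&(g>th)&(g<220))[:4]:
        if cv2.contourArea(x)>800: print("  plate",rect(x,o,.043),cv2.contourArea(x))
# hole
for n,im,(u,v) in (("top",t,(273,193)),("side",s,(271,223))):
    c,o=up(im,u,v,4); g=255-c.mean(2); 
    print(n,"hole grid\n",im[v-4:v+5,u-4:u+5].mean(2).round().astype(int))
E
```

```text
rack med 126.0
rack 165 (array([ 0.5177, -0.3149]), array([0.0405, 0.0688]), np.float32(-17.753555))Traceback (most recent call last):
  File "<stdin>", line 17, in <module>
IndexError: list index out of range
```

```bash
cat > seg.py <<'E'
from h import *
np.set_printoptions(precision=4,suppress=True)
K=6
def up(im,u,v,w):
    c=im[v-w:v+w,u-w:u+w]; return cv2.resize(c,None,fx=K,fy=K,interpolation=cv2.INTER_CUBIC), (u-w,v-w)
def full(p,o): return np.array([(p[0]+.5)/K-.5+o[0],(p[1]+.5)/K-.5+o[1]])
def big(m):
    c,_=cv2.findContours(m.astype(np.uint8),0,1); return sorted(c,key=cv2.contourArea)[::-1]
def rect(c,o,z,n="top"):
    P=np.array([onz(n,*full(p,o),z)[:2] for p in c.reshape(-1,2)],np.float32)
    r=cv2.minAreaRect(P); b=cv2.boxPoints(r); e=[b[1]-b[0],b[2]-b[1]]; e=max(e,key=np.linalg.norm)
    a=np.degrees(np.arctan2(e[1],e[0])); a=(a+90)%180-90
    return np.array(r[0]),np.array(r[1]),round(float(a),2)
E
python3 - <<'E'
from seg import *
t=cv2.imread("pics/top0.png"); s=cv2.imread("pics/side0.png")
c,o=up(t,375,196,32); g=c.min(2); print("rack pct",np.percentile(g,[50,80,90,95,99]))
for th in (140,146,152):
    k=np.vstack([x for x in big(g>th) if cv2.contourArea(x)>1000]); print("rack",th,rect(cv2.convexHull(k),o,.036))
c,o=up(t,160,206,28); g=c.min(2)
for th in (140,148,156):
    k=[x for x in big(g>th) if cv2.contourArea(x)>300]; print("rest",rect(cv2.convexHull(np.vstack(k)),o,.006))
g=c.max(2); print(np.percentile(g,[5,25,50]))
for th in (60,75,90): print("barrel",rect(cv2.convexHull(big(g<th)[0]),o,.0346))
c,o=up(t,277,208,30); g=c.max(2); print(np.percentile(g,[5,25,50,75,95]))
for th in (75,85,95): 
    b=big(g<th)[0]; print("vb",rect(cv2.convexHull(b),o,.02))
    m=np.zeros(g.shape,np.uint8); cv2.drawContours(m,[b],-1,1,-1)
    for x in big((m>0)&(g>th))[:6]:
        if cv2.contourArea(x)>300: print("  plate",rect(x,o,.043),cv2.contourArea(x))
for n,im,(u,v) in (("top",t,(273,193)),("side",s,(271,223))):
    print(n,"hole",u-5,v-4,"\n",im[v-4:v+5,u-5:u+6].mean(2).round().astype(int))
E
```

```text
rack pct [126. 129. 156. 166. 171.]
rack 140 (array([ 0.5489, -0.3264]), array([0.0474, 0.1404]), -18.25)
rack 146 (array([ 0.5486, -0.3264]), array([0.0461, 0.1391]), -18.74)
rack 152 (array([ 0.5482, -0.3261]), array([0.0447, 0.1377]), -18.85)
rest (array([0.5162, 0.3048]), array([0.0758, 0.1117]), -15.77)
rest (array([0.5161, 0.3047]), array([0.0737, 0.1098]), -15.82)
rest (array([0.516 , 0.3049]), array([0.0721, 0.108 ]), -15.77)
[ 50. 128. 130.]
barrel (array([0.5167, 0.3025]), array([0.0503, 0.0862]), -15.68)
barrel (array([0.517 , 0.3027]), array([0.0524, 0.0888]), -15.62)
barrel (array([0.5172, 0.3029]), array([0.0546, 0.0906]), -16.18)
[ 71.  98. 128. 130. 133.]
vb (array([ 0.5481, -0.0409]), array([0.0825, 0.0427]), 89.63)
vb (array([ 0.5116, -0.04  ]), array([0.0852, 0.1189]), -1.97)
  plate (array([ 0.502 , -0.0591]), array([0.0253, 0.0611]), -1.9) 5843.5
  plate (array([ 0.5033, -0.0227]), array([0.0236, 0.062 ]), -1.48) 5542.5
vb (array([ 0.5117, -0.0403]), array([0.0875, 0.1211]), -1.73)
  plate (array([ 0.502 , -0.0596]), array([0.0206, 0.0586]), -2.97) 4556.5
  plate
[... 230 characters left out ...]
74]
 [71 70 66 65 59 57 58 65 71 72 70]
 [70 71 64 57 51 47 52 63 67 72 72]
 [72 73 64 56 52 46 53 58 68 70 74]
 [72 68 66 63 61 59 57 64 67 72 72]
 [73 69 69 70 66 61 61 69 70 71 72]
 [69 70 71 67 69 69 73 69 72 73 70]
 [58 61 63 63 60 65 60 65 69 68 65]]
side hole 266 219 
 [[ 56  57  56  53  54  55  55  51  64  92 109]
 [ 56  55  51  53  52  56  56  57  52  61  90]
 [ 55  49  43  41  39  42  54  55  54  51  60]
 [ 53  45  35  36  35  36  51  56  56  54  49]
 [ 55  49  38  35  37  45  57  56  57  56  55]
 [ 54  56  52  50  50  53  56  54  56  54  57]
 [ 41  57  59  57  56  57  57  55  54  55  57]
 [ 34  47  59  58  55  54  55  55  54  55  56]
 [ 35  37  49  58  59  55  57  54  54  55  51]]
```

```bash
python3 - <<'E'
from seg import *
t=cv2.imread("pics/top0.png"); s=cv2.imread("pics/side0.png")
H={}
for n,im,u,v,w,b in (("top",t,273,193,3,71),("side",s,269.,222,3,55)):
    u=int(u); p=im[v-w:v+w+1,u-w:u+w+1].mean(2); k=np.clip(b-4-p,0,None); Y,X=np.mgrid[v-w:v+w+1,u-w:u+w+1]
    q=((X*k).sum()/k.sum(),(Y*k).sum()/k.sum()); H[n]=q; print(n,q,onz(n,*q,.034))
print("tri",tri(("top",*H["top"]),("side",*H["side"])))
# pin at rack: predicted projections of head top
for z in(.036,.084,.1): print(z,proj("top",(.5486,-.3264,z)),proj("side",(.5486,-.3264,z)))
u,v=376,194; print(t[v-5:v+6,u-7:u+12].mean(2).round().astype(int))
u,v=352,305; print(s[v-9:v+14,u-7:u+8].mean(2).round().astype(int))
# bottom-line yaw from V plates with corners
E
```

```text
top (np.float64(272.8599397590362), np.float64(192.62951807228916)) [ 0.554  -0.0277  0.034 ]
side (np.float64(269.0889748549323), np.float64(222.2630560928433)) [ 0.5507 -0.0262  0.034 ]
tri [ 0.5522 -0.027   0.0345]
0.036 [375.1531 195.7591] [348.6684 315.0995]
0.084 [380.8104 192.7582] [353.1907 304.4266]
0.1 [382.8107 191.6973] [354.7957 300.6387]
[[149 161 164 167 167 164 162 163 163 158 154 152 146 151 156 153 146 134
  130]
 [153 166 168 168 167 165 165 164 162 155 136 127 133 135 141 142 137 131
  131]
 [157 166 166 165 162 162 162 163 154 134 110 113 129 134 137 133 133 129
  129]
 [160 165 159 153 150 148 152 152 133 107  92 111 128 135 136 133 130 129
  127]
 [166 162 147 123 116 115 124 122  99  76  74  97 124 133 134 131 131 130
  130]
 [165 161 142 112  94  85  85  83  70  67  71  87 110 123 133 134 129 128
  130]
 [168 163 141 106  83  71  62  68  72  84 100 111 118 128 133 132 129 130
  127]
 [168 165 149 117  80  72  67  79  99 124 143 156 157 154 146 134 124 130
  127]
 [171 167 160 137 109  90  90 103 135 155 163 168 164 158 143 130 129 129
  128]
 [170 170 168 157
[... 895 characters left out ...]
7 126]
 [136 114  88  55  53  55  55  49 122 132 129 127 126 127 127]
 [110  84  51  49  54  55  53  72 127 130 126 126 125 125 126]
 [ 80  70  54  52  56  59  49 116 129 128 126 126 125 125 125]
 [ 74  61  52  56  57  57  58 126 130 125 127 126 127 127 127]
 [ 63  52  51  59  60  54  92 128 129 127 129 127 128 129 127]
 [ 52  54  57  60  61  54 122 131 129 128 127 127 126 126 127]
 [ 56  49  57  63  59  51 128 130 127 128 126 126 127 127 127]
 [ 73  50  58  60  52  70 128 130 128 128 126 126 127 127 127]
 [102  69  52  54  54 107 129 129 128 128 129 127 129 129 128]
 [112 103  94  93 111 129 130 129 128 129 128 127 128 129 128]
 [114 125 114 122 132 131 130 130 128 128 129 129 129 130 128]]
```

Emit:
arm_command(deltas=[[[2,-2.5,0,0,0,0],[2,-2.5,0,0,0,0],[2,-2.5,0,0,0,0],[2,-2.5,0,0,0,0],[2,-2.5,0,0,0,0],[2,-2.5,0,0,0,0],[2,-2.5,0,0,0,0],[2,-2.5,0,0,0,0],[2,-2.5,0,0,0,0],[2,-2.5,0,0,0,0],[2,-2.5,0,0,0,0],[2,-2.5,0,0,0,0]]], gripper=-0.1)

```text
t: 1.1
tool_pos: [0.4433, 0.2632, 0.2183]
orientation: [-0.539, -3.095, 0.0]
force: [0.3, -0.9, -0.1]
opening: 0.0419
gripper_force: 0.0
```

Emit:
arm_command(deltas=[[[0.5,-3.5,0,0,0,0],[0.5,-3.5,0,0,0,0],[0.5,-3.5,0,0,0,0],[0.5,-3.5,0,0,0,0],[0.5,-3.5,0,0,0,0],[0.5,-3.5,0,0,0,0],[0.5,-3.5,0,0,0,0],[0.5,-3.5,0,0,0,0],[0.5,-3.5,0,0,0,0],[0.5,-3.5,0,0,0,0],[0.5,-3.5,0,0,0,0],[0.5,-3.5,0,0,0,0]]])

```text
t: 2.1
tool_pos: [0.5024, -0.157, 0.2182]
orientation: [-0.539, -3.094, -0.0]
force: [0.9, -1.4, 0.9]
opening: 0.042
gripper_force: 0.0
```

```bash
python3 - <<'E'
from seg import *
s=cv2.imread("pics/side0.png")
c,o=up(s,347,316,40); g=c.min(2); print(np.percentile(g,[10,50,80,90,95,99]))
for th in (115,118,121):
    k=np.vstack([x for x in big(g>th) if cv2.contourArea(x)>1500]); print("rack side",th,rect(cv2.convexHull(k),o,.036,"side"))
c,o=up(s,201,160,26); g=c.min(2); print(np.percentile(g,[10,50,80,90,95,99]))
E
```

```text
[ 70. 104. 107. 127. 128. 131.]
rack side 115 (array([ 0.5485, -0.3225]), array([0.0475, 0.1408]), -18.09)
rack side 118 (array([ 0.5483, -0.3226]), array([0.0469, 0.1403]), -18.05)
rack side 121 (array([ 0.5481, -0.3228]), array([0.046 , 0.1397]), -17.97)
[ 39. 104. 106. 107. 123. 144.]
```

Emit:
arm_command(deltas=[[[0.76,-2.8,0,0,0,0],[0.76,-2.8,0,0,0,0],[0.76,-2.8,0,0,0,0],[0.76,-2.8,0,0,0,0],[0.76,-2.8,0,0,0,0],[0.76,-2.8,-2,0,0,0],[0,0,-3,0,0,0],[0,0,-3,0,0,0],[0,0,-2,0,0,0],[0,0,0,0,0,0],[0,0,0,0,0,0]]])

```text
t: 3.02
tool_pos: [0.5472, -0.3225, 0.1169]
orientation: [-0.538, -3.091, -0.003]
force: [0.0, -0.6, 0.7]
opening: 0.0418
gripper_force: 0.0
```

```bash
python3 - <<'E'
from seg import *
a=eyes.read_camera("side"); b=eyes.read_camera("top"); cv2.imwrite("pics/s1.png",a); cv2.imwrite("pics/t1.png",b)
p=monitor.read_state()["tool_pos"]; print(p,proj("side",p),proj("top",p))
x=cv2.resize(a[260:340,300:400],(500,400),interpolation=cv2.INTER_CUBIC); y=cv2.resize(b[165:225,345:405],(300,300),interpolation=cv2.INTER_CUBIC)
g=np.zeros((400,800,3),np.uint8); g[:,:500]=x; g[:300,500:]=y; cv2.imwrite("pics/v1.png",cv2.convertScaleAbs(g,alpha=1.4))
E
```

```text
[ 0.5493 -0.3237  0.1205] [356.2143 294.3614] [384.4704 190.0303]
```

View pics/v1.png

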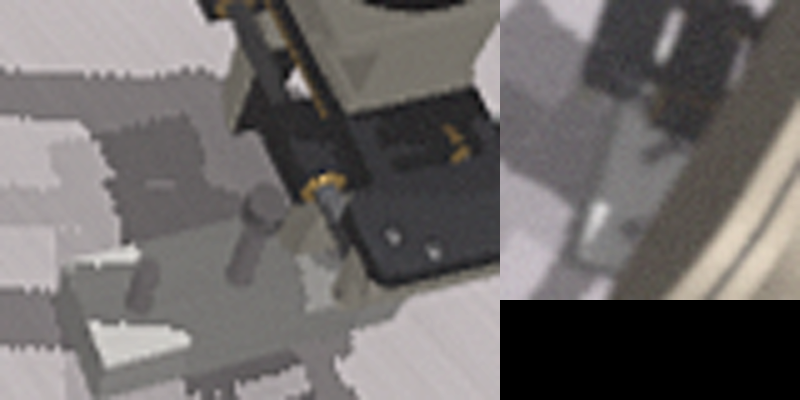

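```bash
python3 - <<'E'
from seg import *
a=cv2.imread("pics/s1.png")
p=monitor.read_state()["tool_pos"]; d=np.array([.34,.94,0])*.021
g=cv2.convertScaleAbs(cv2.resize(a[190:350,250:450],(800,640),interpolation=cv2.INTER_CUBIC)[:600],alpha=1.4)
f=lambda q:tuple(int((x-o)*4) for x,o in zip(proj("side",q),(250,190)))
for q in (p,p+d,p-d,p+[0,0,.019]): cv2.circle(g,f(q),4,(0,0,255),1)
for q in ((.5484,-.3246,.092),(.5484,-.3246,.1)): cv2.circle(g,f(q),4,(0,255,0),1)
cv2.imwrite("pics/v2.png",g)
E
```

```text
(no output)
```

View pics/v2.png

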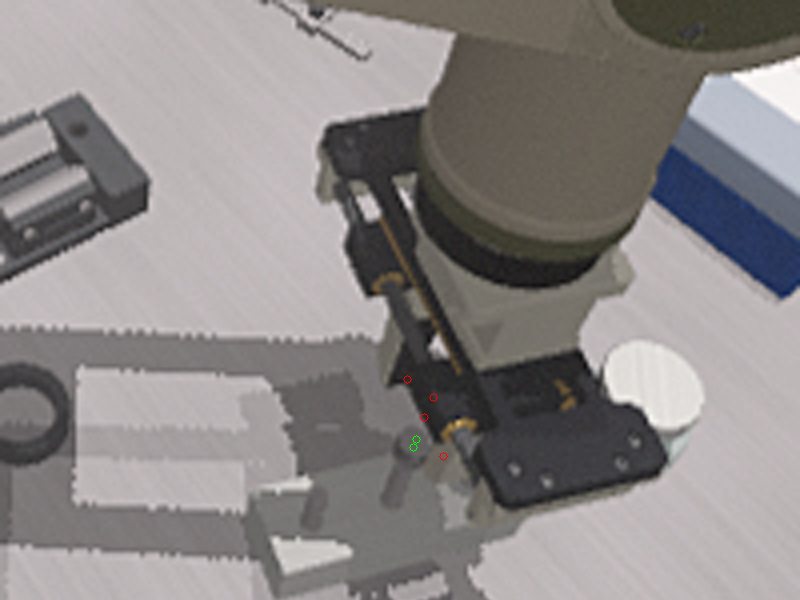

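Emit:
arm_command(deltas=[[[-0.1,-0.1,-1.5,0,0,0],[0,0,-1.5,0,0,0],[0,0,-1,0,0,0],[0,0,-0.5,0,0,0],[0,0,0,0,0,0],[0,0,0,0,0,0],[0,0,0,0,0,0]]])

```text
t: 3.7
tool_pos: [0.5481, -0.3248, 0.075]
orientation: [0.539, 3.093, -0.001]
force: [0.2, 0.0, 0.8]
opening: 0.0422
gripper_force: 0.0
```

```bash
python3 - <<'E'
from h import *
for i in range(3):
    s=monitor.read_state(); print(s["t"],s["tool_pos"],s["force"],s["orientation"]); eyes.read_camera("side")
E
```

```text
3.7 [ 0.54810008 -0.3247531   0.07500802] [0.2189527  0.00082198 0.75998144] [ 5.38582500e-01  3.09341432e+00 -1.23881275e-03]
3.75 [ 0.54811923 -0.32474905  0.07499734] [0.7355988  0.87482617 1.08973414] [ 5.38459235e-01  3.09332331e+00 -1.29886769e-03]
3.8 [ 0.548015   -0.32471161  0.07483865] [ 1.14468472 -0.08053957  0.43364971] [ 5.38580517e-01  3.09354539e+00 -1.14856439e-03]
```

Emit:
arm_command(deltas=[[[0,0,-0.2,0,0,0],[0,0,0,0,0,0],[0,0,0,0,0,0],[0,0,0,0,0,0],[0,0,0,0,0,0],[0,0,0,0,0,0],[0,0,0,0,0,0],[0,0,0,0,0,0]]], gripper=-1, squeeze=25)

```text
t: 4.52
tool_pos: [0.5474, -0.3242, 0.0716]
orientation: [-0.539, -3.095, -0.0]
force: [0.4, 0.7, -0.3]
opening: 0.0153
gripper_force: 25.0
```

Emit:
arm_command(deltas=[[[0,0,0.7,0,0,0],[0,0,1.5,0,0,0],[0,0,2,0,0,0],[0,0,2,0,0,0],[0,0,1.8,0,0,0],[0.05,2.5,0,0,0,0],[0.05,3,0,0,0,0],[0.05,3,0,0,0,0],[0.05,3,0,0,0,0],[0.05,3,0,0,0,0],[0.05,3,0,0,0,0],[0.05,3,0,0,0,0]]])

```text
t: 5.52
tool_pos: [0.5508, -0.118, 0.1523]
orientation: [0.539, 3.094, -0.0]
force: [0.9, 0.1, -1.3]
opening: 0.015
gripper_force: 25.0
```

Emit:
arm_command(deltas=[[[0.05,3,0,0,0,0],[0.05,3,0,0,0,0],[0,2,0,0,0,0],[0,1.2,0,0,0,0],[0,0,0,0,0,0],[0,0,0,0,0,0],[0,0,0,0,0,0],[0,0,0,0,0,0]]])

```text
t: 6.18
tool_pos: [0.5519, -0.0286, 0.1517]
orientation: [0.541, 3.095, -0.001]
force: [-0.0, 0.6, -0.7]
opening: 0.0154
gripper_force: 25.0
```

```bash
python3 - <<'E'
from seg import *
a=eyes.read_camera("side"); b=eyes.read_camera("top"); cv2.imwrite("pics/s2.png",a); cv2.imwrite("pics/t2.png",b)
s=monitor.read_state(); p=s["tool_pos"]; print(s["t"],p,s["opening"])
foot=p+[0,0,.019-.088]; print(foot,proj("side",foot),proj("side",foot+[0,0,.06]))
g=cv2.convertScaleAbs(cv2.resize(a[160:260,210:343],(798,600),interpolation=cv2.INTER_CUBIC),alpha=1.4)
f=lambda q:tuple(int((x-o+.5)*6) for x,o in zip(proj("side",q),(210,160)))
for q in (foot,foot+[0,0,.06]): cv2.circle(g,f(q),4,(0,0,255),1)
for q in ((.5522,-.027,.034),): cv2.circle(g,f(q),4,(0,255,0),1)
cv2.imwrite("pics/v3.png",g)
E
```

```text
6.2833 [ 0.5519 -0.0285  0.1516] 0.015486592336598005
[ 0.5519 -0.0285  0.0826] [270.5683 210.4096] [271.399  193.9274]
```

View pics/v3.png

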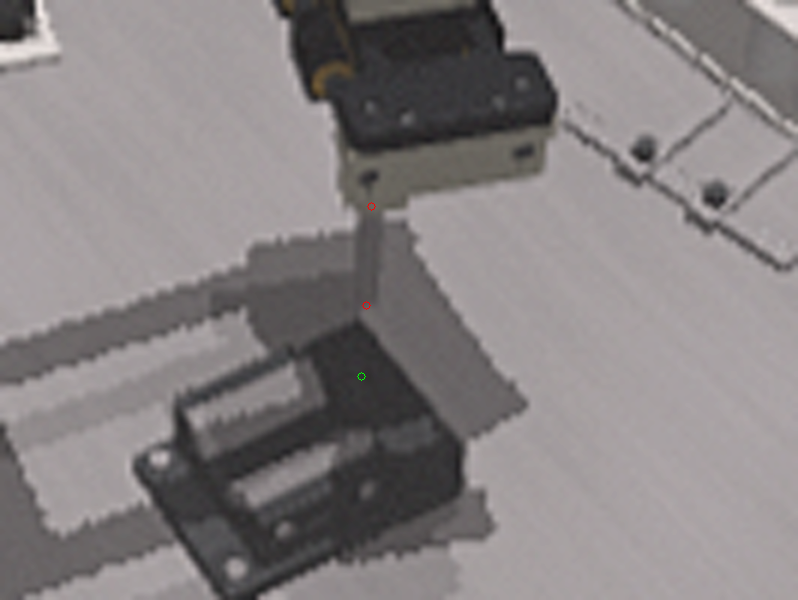

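```bash
python3 - <<'E'
from seg import *
a=cv2.imread("pics/s2.png").mean(2); p=np.array([.5519,-.0285,.1516])
foot=p+[0,0,-.069]
print(a[194:216,262:280].round().astype(int))
for z in (.06,.05,.04,.03,.02,0): print(z,proj("side",foot+[0,0,z]).round(2))
b=foot*[1,1,0]+[0,0,.034]
for d in ([0,0,0],[.01,0,0],[0,.01,0],[0,0,.01]): print("side",proj("side",b+d)-proj("side",b),"top",proj("top",b+d)-proj("top",b))
print("hole obs side 269.09 222.26 top 272.86 192.63; TCP-at-hole side",proj("side",b),"top",proj("top",b))
t=cv2.imread("pics/t2.png").mean(2); print(t[186:200,264:284].round().astype(int))
E
```

```text
[[116 117 117 115 120  92  96  68  65  70  72  69  67  66  71  81 115 118]
 [115 117 118 115 118 110 118  88  67  66  68  71 105 111 110 112 117 117]
 [116 117 117 117 117 117 123  96  64  61  61  69  95  99  97  93 114 117]
 [117 118 117 120 121 120 125  86  58  60  59  64  73  72  71  66 114 117]
 [123  97 118 100  96  96  98  70  56  60  60  61  74  75  73  71  90 116]
 [ 97  74  92  74  69  70  73  63  57  59  59  61  73  75  75  74  68  87]
 [ 71  71  73  75  73  74  78  62  58  62  59  66  72  76  74  74  70  98]
 [ 74  74  74  73  74  73  77  62  59  62  57  67  74  71  73  74  68 117]
 [ 75  72  75  75  73  74  77  62  57  60  60  66  76  76  73  72  70  89]
 [ 74  75  76  74  75  75  77  62  59  62  57  67  74  74  73  73  72  70]
 [ 75  74  75  77  76  76  77  63  60  61  58  65  74  75  73  74  72  72]
 [ 78  68  64  67  67  65  66  59  60  60  58  70  75  75  74  72  73  72]
 [ 68  59  59  57  60  60  61  58  59  61  56  75  74  73  73  74  75  72]
 [ 58  59  63  59  59  60  62  59  60  60  57  73  73  75  73  74  73  73]
 [ 60  59  60  60  59  60  62  56  59  62  57  72 
[... 1124 characters left out ...]
40 42]
 [49 44 41 40 31 38 36 42 45 48 52 47 45 44 45 40 36 38 38 35]
 [49 46 44 44 39 41 39 39 41 43 53 52 49 46 45 39 35 34 36 34]
 [45 42 39 40 39 40 38 41 37 47 47 52 44 43 45 34 34 31 35 39]
 [48 41 44 45 40 43 38 39 37 43 39 41 46 41 36 36 38 30 32 38]
 [47 43 41 40 44 40 39 39 37 34 42 43 40 42 39 40 38 34 35 39]
 [46 45 44 42 40 43 37 36 41 45 41 42 45 47 39 40 40 35 35 33]
 [46 44 42 41 40 46 42 39 42 42 38 43 42 47 42 43 41 43 41 45]
 [44 41 44 43 40 40 40 44 41 39 42 46 45 42 42 40 41 42 40 46]
 [48 41 43 43 44 38 45 38 40 42 37 35 40 39 43 46 45 46 40 42]
 [48 37 41 40 41 43 43 49 41 41 41 43 39 44 41 35 39 40 36 41]
 [46 42 41 46 49 56 55 53 52 52 47 46 42 41 46 39 41 45 48 47]]
```

The gripped pin shows in the side view as a shank from (372,210) to (365,303), within about 1 px of its predicted place. I'll shift slightly and lower it to just above the hole.

Emit:
arm_command(deltas=[[[-0.1,0.12,-1.5,0,0,0],[0,0,-1.5,0,0,0],[0,0,-0.9,0,0,0],[0,0,0,0,0,0],[0,0,0,0,0,0],[0,0,0,0,0,0]]])

```text
t: 6.78
tool_pos: [0.5513, -0.0264, 0.1134]
orientation: [0.539, 3.094, -0.0]
force: [1.1, 0.0, -0.6]
opening: 0.0152
gripper_force: 25.0
```

```bash
python3 - <<'E'
from seg import *
a=eyes.read_camera("side"); cv2.imwrite("pics/s3.png",a)
s=monitor.read_state(); p=s["tool_pos"]; print(s["t"],p,s["orientation"])
foot=p+[0,0,-.069]; print(proj("side",foot),proj("side",foot+[0,0,.02]))
print(a[206:230,260:282].mean(2).round().astype(int))
g=cv2.convertScaleAbs(cv2.resize(a[190:240,240:307],(798,600),interpolation=cv2.INTER_CUBIC),alpha=2)
cv2.imwrite("pics/v4.png",g)
E
```

```text
6.8333 [ 0.5516 -0.0263  0.1137] [0.539  3.0936 0.0001]
[269.5147 219.5564] [269.7578 214.5489]
[[ 59  61  61  60  62  61  67  71  68  65  67  63  70  75  76  76  75  77
   75  71  90 118]
 [ 60  61  62  61  62  59  61  63  58  60  60  58  66  74  74  76  75  75
   75  73  69  88]
 [ 62  61  60  62  59  61  60  61  56  61  63  59  66  74  73  76  76  73
   76  75  71  68]
 [ 62  60  60  59  60  61  61  60  56  60  62  59  65  74  75  74  75  75
   75  77  76  73]
 [ 61  63  60  62  62  60  61  61  59  59  63  60  70  75  74  75  74  74
   74  75  75  74]
 [ 62  61  61  61  62  60  60  62  59  60  62  60  72  76  74  74  74  74
   74  74  76  76]
 [ 61  61  61  60  59  61  62  59  59  60  63  56  73  76  76  73  75  73
   73  75  74  75]
 [ 61  59  60  62  61  61  63  60  58  61  62  58  74  76  74  74  75  74
   74  74  75  75]
 [ 60  62  63  63  64  56  51  43  59  60  60  60  76  76  75  74  74  74
   75  73  74  75]
 [ 64  63  65  58  48  41  37  33  57  63  63  55  62  75  76  73  74  75
   75  75  72  76]
 [ 62  55  50  43  38  36  35  33  58  64  66  54  42  76  79  74  74  74

[... 528 characters left out ...]
6  36  36  39  38  34  34  48
   77  78  78  75]
 [ 64  66  70  50  35  38  39  35  40  38  39  37  38  37  38  39  37  33
   58  78  77  76]
 [ 65  64  66  52  35  35  38  37  39  38  40  35  35  36  36  38  38  36
   37  63  78  78]
 [ 63  66  65  65  41  36  38  35  37  37  38  38  38  38  36  39  38  38
   35  42  64  78]
 [ 64  64  66  70  47  34  37  38  39  36  37  37  35  36  37  36  39  38
   39  35  41  65]
 [ 65  69  62  60  43  35  36  35  38  41  39  40  37  39  38  37  37  38
   38  39  35  42]
 [ 61  53  42  46  36  36  37  37  36  36  40  39  39  37  38  39  38  38
   40  35  38  33]
 [ 44  36  38  36  38  35  36  36  40  35  38  37  39  38  36  39  37  35
   37  39  37  35]]
```

View pics/v4.png

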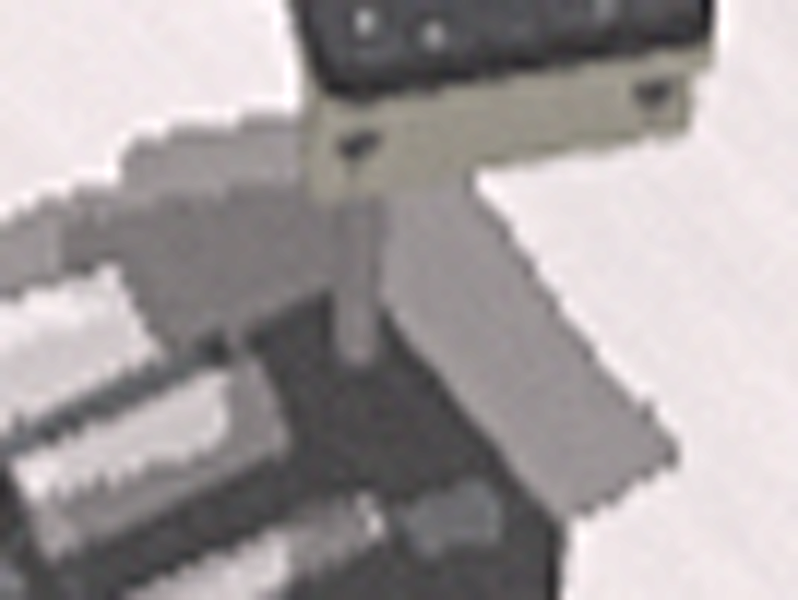

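The shank's centre is at u=269.5 in the full image. Extrapolated to the mouth that gives about (269.3,222), against the hole at (269.1,222.3). They line up, so I'll insert.

Emit:
arm_command(deltas=[[[0,0,-0.5,0,0,0],[0,0,-0.4,0,0,0],[0,0,-0.4,0,0,0],[0,0,-0.3,0,0,0],[0,0,-0.3,0,0,0],[0,0,0,0,0,0]]])

```text
t: 7.33
tool_pos: [0.5504, -0.026, 0.0927]
orientation: [-0.539, -3.094, -0.0]
force: [0.8, 1.0, -1.2]
opening: 0.015
gripper_force: 25.0
```

Emit:
arm_command(deltas=[[[0,0,-0.4,0,0,0],[0,0,-0.4,0,0,0],[0,0,-0.3,0,0,0],[0,0,-0.3,0,0,0],[0,0,-0.2,0,0,0],[0,0,-0.1,0,0,0],[0,0,0,0,0,0],[0,0,0,0,0,0]]])

```text
t: 8.0
tool_pos: [0.5508, -0.0261, 0.0766]
orientation: [-0.539, -3.095, -0.0]
force: [0.1, 0.1, -1.0]
opening: 0.0156
gripper_force: 25.0
```

Emit:
arm_command(deltas=[[[0,0,-0.1,0,0,0],[0,0,-0.1,0,0,0],[0,0,0,0,0,0]]])

```text
t: 8.25
tool_pos: [0.5508, -0.0261, 0.0745]
orientation: [-0.539, -3.095, 0.0]
force: [0.6, 0.3, -1.8]
opening: 0.0153
gripper_force: 25.0
```

Emit:
arm_command(deltas=[[[0,0,0,0,0,0],[0,0,0,0,0,0],[0,0,0,0,0,0],[0,0,0,0,0,0],[0,0,0,0,0,0],[0,0,0,0,0,0]]], gripper=-0.1)

```text
t: 8.75
tool_pos: [0.5509, -0.0261, 0.0747]
orientation: [0.539, 3.095, -0.0]
force: [0.5, -0.0, 0.1]
opening: 0.0412
gripper_force: 0.0
```

Emit:
arm_command(deltas=[[[0,0,1,0,0,0],[0,0,2,0,0,0],[0,0,3,0,0,0],[0,0,3,0,0,0],[0,0,2,0,0,0],[0,3,1,0,0,0],[0,3.5,0,0,0,0],[0,3.5,0,0,0,0],[0,3.5,0,0,0,0],[0,3.5,0,0,0,0],[0,3.5,0,0,0,0],[0,3.5,0,0,0,0]]])

```text
t: 9.75
tool_pos: [0.5508, 0.2156, 0.1958]
orientation: [0.539, 3.094, 0.001]
force: [0.9, 0.0, -0.0]
opening: 0.0418
gripper_force: 0.0
```

Emit:
arm_command(deltas=[[[-0.5,2.5,0,0,0,0.7],[-0.6,2.5,0,0,0,0.7],[-0.6,2,0,0,0,0.7],[-0.6,1,0,0,0,0.7],[-0.6,0.6,0,0,0,0.6],[-0.5,0.2,0,0,0,0.6],[0,0,0,0,0,0],[0,0,0,0,0,0],[0,0,0,0,0,0]]], gripper=1)

```text
t: 10.5
tool_pos: [0.5172, 0.3008, 0.1948]
orientation: [0.433, 3.111, -0.0]
force: [0.3, -0.1, -0.7]
opening: 0.0925
gripper_force: 0.0
```

```bash
python3 - <<'E'
from seg import *
a=eyes.read_camera("side"); b=eyes.read_camera("top"); cv2.imwrite("pics/s4.png",a); cv2.imwrite("pics/t4.png",b)
s=monitor.read_state(); p=s["tool_pos"]; print(s["t"],p,s["orientation"],s["opening"])
g=np.zeros((500,800,3),np.uint8)
g[:,:400]=cv2.resize(a[190:250,240:288],(400,500),interpolation=cv2.INTER_CUBIC)
g[:400,400:]=cv2.resize(b[180:230,250:300],(400,400),interpolation=cv2.INTER_CUBIC)
cv2.imwrite("pics/v5.png",cv2.convertScaleAbs(g,alpha=1.5))
for z in (.084,.1): print(z,proj("side",(.5513,-.0263,z)),proj("top",(.5513,-.0263,z)))
E
```

```text
10.6 [0.5173 0.301  0.1947] [ 0.4327  3.1114 -0.0001] 0.09284223695326303
0.084 [269.9079 209.5879] [273.4699 190.3158]
0.1 [270.113  205.3384] [273.8431 189.2198]
```

View pics/v5.png

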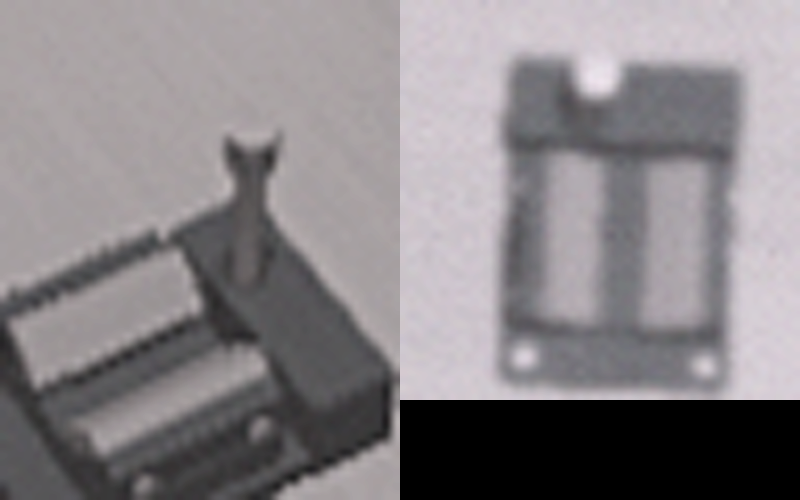

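The pin stands upright in the hole. In the top view its white knob disc is at (597,75), and its shank enters the block at (248,280) in the side view. Both match home height. Next I'll refine the barrel position with the side view.

```bash
python3 - <<'E'
from seg import *
s=cv2.imread("pics/side0.png")
c,o=up(s,201,160,26); g=c.min(2)
for th in (113,118,123):
    k=[x for x in big(g>th) if cv2.contourArea(x)>300]; print("rest side",rect(cv2.convexHull(np.vstack(k)),o,.006,"side"),len(k))
g=c.max(2)
for th in (60,75):
    b=cv2.convexHull(big(g<th)[0]); x,y,w,h=cv2.boundingRect(b); r=cv2.minAreaRect(b); q=full(r[0],o); print("barrel px",q,onz("side",*q,.0346),np.array(r[1])/K)
print("top barrel as side px",proj("side",(.517,.3027,.0346)))
E
```

```text
rest side (array([0.5149, 0.3081]), array([0.0764, 0.1117]), -15.78) 1
rest side (array([0.5146, 0.3078]), array([0.0751, 0.1109]), -16.0) 1
rest side (array([0.5147, 0.3078]), array([0.0736, 0.1102]), -15.76) 1
barrel px [200.1367 159.0639] [0.5128 0.2982 0.0346] [19.0535 29.4578]
barrel px [200.0577 158.8718] [0.5131 0.2992 0.0346] [19.7097 30.0385]
top barrel as side px [200.6888 157.8122]
```

Emit:
arm_command(deltas=[[[-0.07,0.4,-2,0,0,0],[0,0,-3,0,0,0],[0,0,-3,0,0,0],[0,0,-3,0,0,0],[0,0,-2,0,0,0],[0,0,-1,0,0,0],[0,0,0,0,0,0],[0,0,0,0,0,0],[0,0,0,0,0,0]]])

```text
t: 11.35
tool_pos: [0.5176, 0.3064, 0.0567]
orientation: [0.431, 3.109, 0.003]
force: [0.5, 1.0, -0.5]
opening: 0.0927
gripper_force: 0.0
```

Emit:
arm_command(deltas=[[[0,0,-1,0,0,0],[0,0,-1,0,0,0],[0,0,-0.8,0,0,0],[0,0,-0.5,0,0,0],[0,0,0,0,0,0],[0,0,0,0,0,0],[0,0,0,0,0,0],[0,0,0,0,0,0]]])

```text
t: 12.02
tool_pos: [0.5166, 0.3061, 0.0221]
orientation: [0.43, 3.111, 0.001]
force: [0.3, 0.4, 0.3]
opening: 0.0931
gripper_force: 0.0
```

Emit:
arm_command(deltas=[[[0,0,-0.1,0,0,0],[0,0,0,0,0,0],[0,0,0,0,0,0],[0,0,0,0,0,0],[0,0,0,0,0,0],[0,0,0,0,0,0],[0,0,0,0,0,0],[0,0,0,0,0,0]]], gripper=-1, squeeze=8)

```text
t: 12.68
tool_pos: [0.5162, 0.306, 0.0207]
orientation: [0.431, 3.112, 0.0]
force: [-0.0, 0.2, 0.1]
opening: 0.0498
gripper_force: 8.0
```

Emit:
arm_command(deltas=[[[0,0,0,0,0,0],[0,0,0,0,0,0],[0,0,0.5,0,0,0],[0,0,1.5,0,0,0],[0,0,2,0,0,0],[0,0,2.5,0,0,0],[0,0,2.5,0,0,0],[0,0,2,0,0,0],[0,0,2,0,0,0],[0,0,1,0,0,0],[0,0,0,0,0,0]]], squeeze=40)

```text
t: 13.6
tool_pos: [0.5176, 0.3065, 0.1637]
orientation: [0.43, 3.108, 0.004]
force: [1.1, -0.7, -2.4]
opening: 0.0494
gripper_force: 40.0
```

Emit:
arm_command(deltas=[[[-0.2,-1.5,0,0,0,1],[-0.2,-3,0,0,0,1.3],[-0.2,-3,0,0,0,1.3],[-0.2,-3,0,0,0,1.3],[-0.2,-3,0,0,0,1.3],[-0.2,-3,0,0,0,1.3],[-0.2,-3,0,0,0,1.3],[-0.2,-3,0,0,0,1.3],[-0.2,-3,0,0,0,1.3],[-0.2,-3,0,0,0,1.3],[-0.2,-3,0,0,0,1.2],[0,-1.5,0,0,0,0]]])

```text
t: 14.6
tool_pos: [0.4926, -0.027, 0.1587]
orientation: [-0.051, -3.138, 0.001]
force: [-0.2, 0.4, -3.1]
opening: 0.0495
gripper_force: 40.0
```

Emit:
arm_command(deltas=[[[0,-1.2,0,0,0,0],[0,-0.4,0,0,0,0],[0,0,0,0,0,0],[0,0,0,0,0,0],[0,0,0,0,0,0]]])

```text
t: 15.02
tool_pos: [0.4941, -0.039, 0.1603]
orientation: [-0.049, -3.141, -0.001]
force: [-0.9, 0.9, -3.3]
opening: 0.0489
gripper_force: 40.0
```

```bash
python3 - <<'E'
from seg import *
a=eyes.read_camera("side"); cv2.imwrite("pics/s5.png",a); b=eyes.read_camera("top"); cv2.imwrite("pics/t5.png",b)
s=monitor.read_state(); p=s["tool_pos"]; r=s["orientation"]; print(s["t"],p,r,s["opening"],s["force"],"closing deg",2*np.degrees(np.arctan2(r[1],r[0]))-90)
ax=p+[0,0,.0136]; print(ax)
g=np.zeros((480,800,3),np.uint8)
g=cv2.resize(a[140:248,190:340],(800,576),interpolation=cv2.INTER_CUBIC); K=800/150
th=np.radians(-1.9); d=np.array([np.cos(th),np.sin(th),0])
for q in (ax+.045*d,ax-.045*d,ax+.045*d+[0,0,.025],ax+.045*d-[0,0,.025]):
    u=proj("side",q); print(u); cv2.circle(g,tuple(int(x) for x in (u-[190,140]+.5)*K),4,(0,0,255),1)
cv2.imwrite("pics/v6.png",cv2.convertScaleAbs(g,alpha=1.5))
E
```

```text
15.1167 [ 0.4942 -0.0391  0.1605] [-0.0487 -3.1411 -0.0004] 0.049163690389145136 [-0.2335 -0.2874 -2.6493] closing deg -271.7771621349983
[ 0.4942 -0.0391  0.1741]
[270.3466 189.7967]
[236.0157 204.7256]
[270.7105 182.0191]
[269.9983 197.2422]
```

View pics/v6.png

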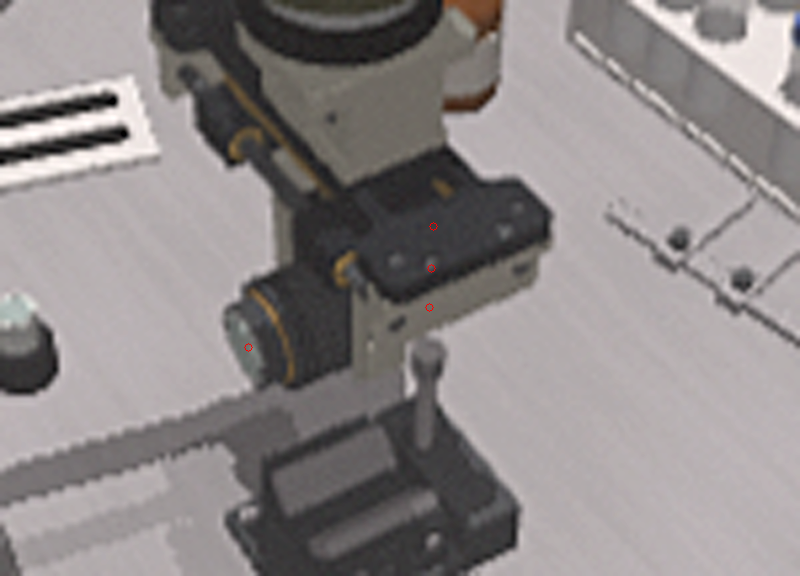

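The barrel hangs level over the V, its nose ring toward −x. The nose centre is at about (245,343), against the predicted (248,348). The pin stands behind it. I'll lower to just above the V, short of the pin.

Emit:
arm_command(deltas=[[[0,-0.13,-2,0,0,0],[0,0,-2.5,0,0,0],[0,0,-2.5,0,0,0],[0,0,-1.8,0,0,0],[0,0,-1,0,0,0],[0,0,-0.5,0,0,0],[0,0,-0.3,0,0,0],[0,0,0,0,0,0],[0,0,0,0,0,0],[0,0,0,0,0,0],[0,0,0,0,0,0]]])

```text
t: 16.03
tool_pos: [0.4951, -0.0416, 0.0558]
orientation: [0.051, 3.139, -0.001]
force: [0.6, -0.1, -3.9]
opening: 0.05
gripper_force: 40.0
```

Emit:
arm_command(deltas=[[[0,0.05,-0.2,0,0,0],[0,0,-0.2,0,0,0],[0,0,-0.1,0,0,0],[0,0,0,0,0,0],[0,0,0,0,0,0]]])

```text
t: 16.45
tool_pos: [0.4942, -0.0407, 0.0496]
orientation: [-0.051, -3.141, -0.0]
force: [-0.8, 1.1, -2.7]
opening: 0.0495
gripper_force: 40.0
```

Emit:
arm_command(deltas=[[[0,0,-0.05,0,0,0],[0,0,0,0,0,0],[0,0,0,0,0,0]]])

```text
t: 16.7
tool_pos: [0.4943, -0.0407, 0.0494]
orientation: [0.051, 3.141, 0.001]
force: [-0.9, 2.9, 1.4]
opening: 0.0492
gripper_force: 40.1
```

Emit:
arm_command(deltas=[[[0,0,-0.05,0,0,0],[0,0,0,0,0,0],[0,0,0,0,0,0]]])

```text
t: 16.95
tool_pos: [0.4945, -0.0406, 0.0493]
orientation: [0.051, 3.141, 0.001]
force: [-2.8, 3.6, 6.3]
opening: 0.0489
gripper_force: 40.2
```

Emit:
arm_command(deltas=[[[0,0.05,0.05,0,0,0],[0,0,0,0,0,0]]], squeeze=3)

```text
t: 17.12
tool_pos: [0.4944, -0.0405, 0.0492]
orientation: [0.051, 3.141, -0.0]
force: [0.2, 3.0, 1.6]
opening: 0.0503
gripper_force: 3.0
```

Emit:
arm_command(deltas=[[[0,0,0,0,0,0],[0,0,0,0,0,0],[0,0,0,0,0,0],[0,0,0,0,0,0]]], gripper=0.25)

```text
t: 17.45
tool_pos: [0.4943, -0.0406, 0.0492]
orientation: [0.051, 3.141, -0.001]
force: [-0.2, 0.3, -0.2]
opening: 0.058
gripper_force: 0.0
```

Emit:
arm_command(deltas=[[[0,0,0,0,0,0],[0,0,0,0,0,0],[0,0,0,0,0,0],[0,0,0,0,0,0],[0,0,0,0,0,0]]], gripper=-1, squeeze=5)

```text
t: 17.87
tool_pos: [0.4942, -0.0394, 0.0492]
orientation: [0.051, 3.141, 0.003]
force: [0.3, 4.4, 0.9]
opening: 0.0498
gripper_force: 5.0
```

Emit:
arm_command(deltas=[[[0,0.1,0,0,0,0],[0,0,0,0,0,0],[0,0,0,0,0,0]]])

```text
t: 18.12
tool_pos: [0.4942, -0.0393, 0.0492]
orientation: [0.051, 3.141, 0.0]
force: [-0.6, 0.7, 0.9]
opening: 0.0499
gripper_force: 5.0
```

Emit:
arm_command(deltas=[[[0,0.02,0,0,0,0],[0,0,0,0,0,0],[0.1,0,0,0,0,0],[0.1,0,0,0,0,0],[0.1,-0.01,0,0,0,0],[0,0,0,0,0,0],[0,0,0,0,0,0]]], squeeze=15)

```text
t: 18.7
tool_pos: [0.4962, -0.0394, 0.0491]
orientation: [-0.051, -3.139, 0.0]
force: [-6.5, 0.7, 6.8]
opening: 0.0493
gripper_force: 15.0
```

Emit:
arm_command(deltas=[[[0.1,0,0,0,0,0],[0,0,0,0,0,0],[0,0,0,0,0,0]]])

```text
t: 18.95
tool_pos: [0.4972, -0.0394, 0.0491]
orientation: [-0.051, -3.139, 0.0]
force: [-5.5, 0.6, 6.1]
opening: 0.0498
gripper_force: 15.0
```

Emit:
arm_command(deltas=[[[0.1,0,0,0,0,0],[0,0,0,0,0,0],[0,0,0,0,0,0]]])

```text
t: 19.2
tool_pos: [0.4982, -0.0394, 0.0491]
orientation: [-0.051, -3.139, 0.0]
force: [-6.4, 0.6, 6.8]
opening: 0.0496
gripper_force: 15.0
```

Emit:
arm_command(deltas=[[[0,0,0.05,0,0,0],[0.1,0,0,0,0,0],[0,0,0,0,0,0],[0,0,0,0,0,0]]])

```text
t: 19.53
tool_pos: [0.5001, -0.0394, 0.0493]
orientation: [-0.051, -3.141, 0.0]
force: [0.4, -0.4, -2.4]
opening: 0.0495
gripper_force: 15.0
```

```bash
python3 - <<'E'
from seg import *
a=eyes.read_camera("side"); cv2.imwrite("pics/s6.png",a); b=eyes.read_camera("top"); cv2.imwrite("pics/t6.png",b)
s=monitor.read_state(); print(s["t"],s["tool_pos"],s["force"])
g=np.zeros((600,800,3),np.uint8)
g[:,:600]=cv2.resize(a[185:245,230:290],(600,600),interpolation=cv2.INTER_CUBIC)
g[:400,600:]=cv2.resize(b[175:235,260:290],(200,400),interpolation=cv2.INTER_CUBIC)
cv2.imwrite("pics/v7.png",cv2.convertScaleAbs(g,alpha=1.7))
E
```

```text
19.6333 [ 0.5001 -0.0393  0.0494] [-0.5634  0.3301 -3.7262]
```

View pics/v7.png

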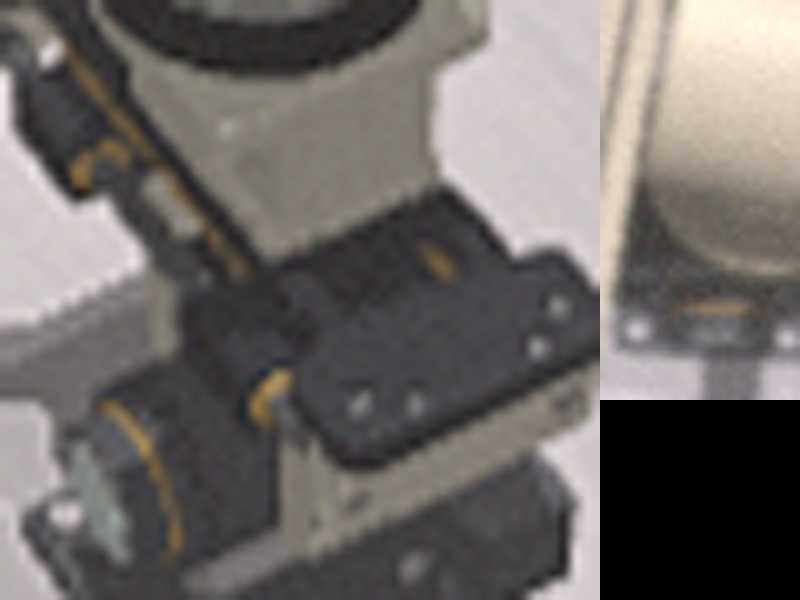

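Here the barrel is held just off the faces, and the nose with its orange ring is at lower left. The gripper hides the pin, so I'll find it by touch.

Emit:
arm_command(deltas=[[[0.05,0,0,0,0,0],[0,0,0,0,0,0],[0.05,0,0,0,0,0],[0,0,0,0,0,0],[0,0,0,0,0,0]]])

```text
t: 20.05
tool_pos: [0.5012, -0.0393, 0.0496]
orientation: [0.051, 3.141, 0.0]
force: [-0.0, 0.2, -3.1]
opening: 0.0493
gripper_force: 15.0
```

Emit:
arm_command(deltas=[[[0.05,0,0,0,0,0],[0,0,0,0,0,0],[0,0,0,0,0,0]]])

```text
t: 20.3
tool_pos: [0.5017, -0.0393, 0.0497]
orientation: [0.051, 3.141, 0.0]
force: [0.2, -0.3, -3.6]
opening: 0.0494
gripper_force: 15.0
```

Emit:
arm_command(deltas=[[[0.05,0,0,0,0,0],[0,0,0,0,0,0],[0,0,0,0,0,0]]])

```text
t: 20.55
tool_pos: [0.5022, -0.0393, 0.0497]
orientation: [0.051, 3.141, -0.0]
force: [-0.9, -0.3, -3.2]
opening: 0.0495
gripper_force: 15.0
```

Emit:
arm_command(deltas=[[[0.05,0,0,0,0,0],[0,0,0,0,0,0],[0,0,0,0,0,0]]])

```text
t: 20.8
tool_pos: [0.5027, -0.0393, 0.0496]
orientation: [-0.051, -3.141, 0.0]
force: [-0.9, 0.5, -3.5]
opening: 0.0497
gripper_force: 15.0
```

Emit:
arm_command(deltas=[[[0.05,0,0,0,0,0],[0,0,0,0,0,0],[0,0,0,0,0,0]]])

```text
t: 21.05
tool_pos: [0.5031, -0.0393, 0.0496]
orientation: [-0.051, -3.141, 0.0]
force: [-1.0, -0.0, -3.3]
opening: 0.0495
gripper_force: 15.0
```

Emit:
arm_command(deltas=[[[0.05,0,0,0,0,0],[0,0,0,0,0,0],[0,0,0,0,0,0]]])

```text
t: 21.3
tool_pos: [0.5035, -0.0393, 0.0496]
orientation: [-0.051, -3.141, -0.0]
force: [-2.3, -0.7, -1.9]
opening: 0.0495
gripper_force: 15.0
```

Emit:
arm_command(deltas=[[[0.05,0,0,0,0,0],[0,0,0,0,0,0],[0,0,0,0,0,0]]])

```text
t: 21.55
tool_pos: [0.5038, -0.0393, 0.0495]
orientation: [-0.051, -3.14, 0.0]
force: [-4.5, -0.4, -0.6]
opening: 0.0497
gripper_force: 15.0
```

Emit:
arm_command(deltas=[[[0.05,0,0,0,0,0],[0,0,0,0,0,0],[0,0,0,0,0,0]]])

```text
t: 21.8
tool_pos: [0.504, -0.0393, 0.0495]
orientation: [-0.051, -3.14, 0.0]
force: [-6.5, -0.5, 1.7]
opening: 0.0497
gripper_force: 15.0
```

Contact with the pin is firm. I'll unload it a little, release so the barrel settles, then grip it again centred.

Emit:
arm_command(deltas=[[[-0.1,0,0,0,0,0],[0,0,-0.05,0,0,0],[0,0,0,0,0,0],[0,0,0,0,0,0]]], squeeze=3)

```text
t: 22.13
tool_pos: [0.5039, -0.0395, 0.0493]
orientation: [0.051, 3.141, -0.0]
force: [-3.2, -1.3, -0.6]
opening: 0.0503
gripper_force: 3.0
```

Emit:
arm_command(deltas=[[[0,0,0,0,0,0],[0,0,0,0,0,0],[0,0,0,0,0,0],[0,0,0,0,0,0]]], gripper=0.25)

```text
t: 22.47
tool_pos: [0.5042, -0.0393, 0.0495]
orientation: [0.051, 3.14, 0.0]
force: [-1.5, 0.3, 0.1]
opening: 0.058
gripper_force: 0.0
```

Emit:
arm_command(deltas=[[[0,0,0,0,0,0],[0,0,0,0,0,0],[0,0,0,0,0,0],[0,0,0,0,0,0],[0,0,0,0,0,0]]], gripper=-1, squeeze=6)

```text
t: 22.88
tool_pos: [0.5039, -0.0396, 0.0493]
orientation: [0.051, 3.141, -0.001]
force: [0.4, -3.0, 1.0]
opening: 0.0499
gripper_force: 6.0
```

Emit:
arm_command(deltas=[[[0,-0.06,0,0,0,0],[0,0,0,0,0,0],[0,0,0,0,0,0]]])

```text
t: 23.13
tool_pos: [0.5039, -0.0397, 0.0493]
orientation: [0.051, 3.141, 0.001]
force: [-0.1, -0.4, 0.9]
opening: 0.05
gripper_force: 6.0
```

Emit:
arm_command(deltas=[[[0,0,0,0,0,0],[0,0,0,0,0,0],[0,0,0,0,0,0],[0,0,0,0,0,0]]], squeeze=30)

```text
t: 23.47
tool_pos: [0.5038, -0.0397, 0.0493]
orientation: [0.051, 3.141, 0.001]
force: [0.9, 2.6, 1.7]
opening: 0.0492
gripper_force: 30.0
```

Emit:
arm_command(deltas=[[[0,0.03,-0.05,0,0,0],[0,0,0,0,0,0],[0,0,0,0,0,0],[0,0,0,0,0,0]]])

```text
t: 23.8
tool_pos: [0.5039, -0.0397, 0.0492]
orientation: [0.051, 3.141, -0.0]
force: [-2.8, 1.4, 6.9]
opening: 0.0492
gripper_force: 30.0
```

Emit:
arm_command(deltas=[[[0,0.02,-0.04,0,0,0],[0,0,0,0,0,0],[0,0,0,0,0,0],[0,0,0,0,0,0]]])

```text
t: 24.13
tool_pos: [0.5039, -0.0396, 0.0492]
orientation: [0.051, 3.141, -0.001]
force: [-3.8, 1.8, 11.1]
opening: 0.0497
gripper_force: 30.0
```

```bash
python3 - <<'E'
from seg import *
for i in range(4):
    s=monitor.read_state(); print(s["t"],s["tool_pos"],s["force"],s["gripper_force"],s["wrist_torque"]); a=eyes.read_camera("side" if i%2 else "top"); cv2.imwrite(f"pics/f{i}.png",a)
t0=cv2.imread("pics/top0.png"); 
t=cv2.imread("pics/f2.png"); a=cv2.imread("pics/f1.png")
g=np.zeros((600,800,3),np.uint8)
g[:,:600]=cv2.resize(a[185:245,230:290],(600,600),interpolation=cv2.INTER_CUBIC)
g[:400,600:]=cv2.resize(t[180:240,260:290],(200,400),interpolation=cv2.INTER_CUBIC)
cv2.imwrite("pics/v8.png",cv2.convertScaleAbs(g,alpha=1.7))
# nose position cue: expected nose centre px for rear at 45 with V origin estimate
th=np.radians(-1.9); R=np.array([[np.cos(th),-np.sin(th)],[np.sin(th),np.cos(th)]])
for x in (-.048,-.045,-.042,-.033): 
    q=np.r_[np.array([.5009,-.0397])+R@[x,0],.062]; print(x,proj("side",q),proj("top",q))
E
```

```text
24.1333 [ 0.5039 -0.0396  0.0492] [-3.8238  1.75   11.0519] 30.002097487449646 [0.1972 0.6407 0.0055]
24.1833 [ 0.5039 -0.0396  0.0492] [-4.1628  1.5325 10.4657] 30.002217292785645 [ 0.1637  0.6742 -0.0169]
24.2333 [ 0.5039 -0.0396  0.0492] [-2.9928  0.8982 12.0586] 30.002168118953705 [ 0.1595  0.6543 -0.0045]
24.2833 [ 0.5039 -0.0396  0.0492] [-4.1383  0.9759 11.2245] 30.002237856388092 [0.1915 0.6663 0.0274]
-0.048 [239.0856 235.1009] [277.0952 226.2293]
-0.045 [240.1613 234.5927] [277.1309 225.1637]
-0.042 [241.2342 234.0858] [277.1665 224.0993]
-0.033 [244.4366 232.5727] [277.2731 220.9128]
```

View pics/v8.png

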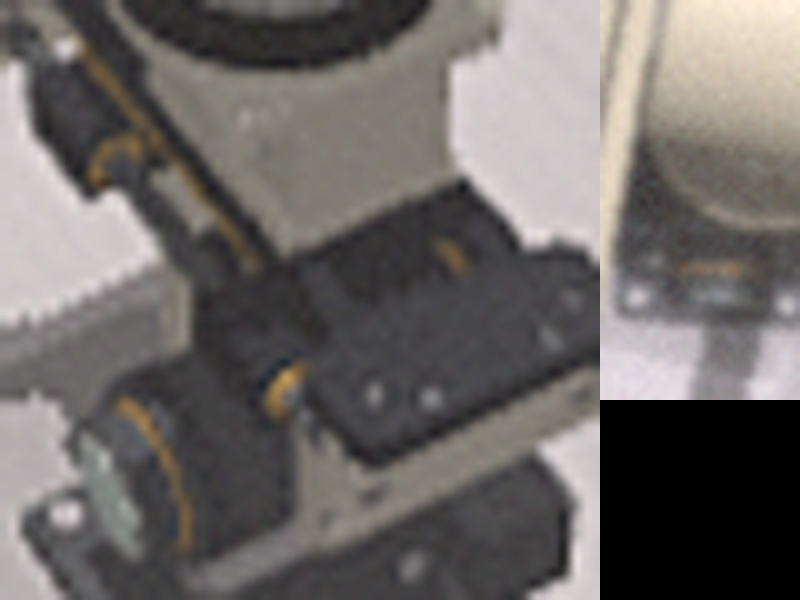

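The nose centre is at about (240.3,234.0), which matches the predicted pixel for the rear face on the pin. The press is about 11 N with little side force, so I'm handing in.

```bash
python3 -c "
from plant import ticket
print(ticket.close_job())"
```

```text
the job is handed in; nothing more can be done
None
```

I handed the job in with the stop pin home in its hole and let go, and the barrel lying in the V with its rear face at the pin and its nose pointing away, still held and pressed down with about 11 N; no verdict came back, and I couldn't measure the load on each face separately.

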